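Screw the cap back on the finishing-wax pot

ROBOT

A 7-joint arm with a two-finger parallel gripper is mounted at the origin on the work surface. World frame = base frame: x ahead of the robot, y to its left, z up, the work surface at z = 0. Lengths are in m, angles in rad, forces in N, time in s.
With the tool pointing down it reaches from about 0.425 to 0.925 m from the base axis. Payload 6.8 kg.
Tool frame: the origin (TCP) lies midway between the tips of the shut fingers; the grasp point (between the pads) lies 19 mm behind it (r.grip_point_offset is the distance from the TCP to the grasp point, in m); z points along the fingers, y is the direction in which the jaws open and shut (so a half turn about z gives the same grasp; the last joint's range is limited). The gripper opens to 85 mm and grips with 20 to 120 N. Pads are 22 mm wide; open, the fingers measure 114 mm over their backs; the gripper's body (76 mm by 85 mm) begins 54 mm behind the grasp point. The pads swing forward as they close: fully open they stand 13 mm farther back than shut.
Start: joints at [-1.256, 0.477, 0.022, 1.555, -0.011, 1.109, -0.083], TCP at [0.277, 0.616, 0.231] pointing down, gripper open.
Joint ranges: [-2.96, 2.96], [-0.34, 2.1], [-1.41, 1.46], [0.24, 2.44], [-1.37, 4.51], [0.17, 1.92], [-2.96, 2.96]. Speed limits (rad/s): [2.39, 2.39, 3.14, 3.14, 3.14, 3.14, 3.14].

INTERFACE

Orientations are given as a rotation vector (axis times angle).
In Python, from bench import r, grab_frame, camera_params gives the robot as it stands.
- The arm moves only by the tool carry_out, never from a script. Its argument "motion" is text: rows parted by semicolons, each of 5 numbers parted by spaces: the closure, from 0 (fully open) to 1 (shut), then the shift along the tool's x, y, z in mm, then the turn about the tool's z in rad. In form: fingers dx dy dz twist; .... A call has exactly 8 rows; each row shifts and turns the commanded pose from where the row before left it, along the tool's axes as they then stand; what a row does not reach is not made up. A row lasts 1/8 s, in which the tool goes at most 62.5 mm and 10.7 degrees, less where a joint would pass 70% of its speed; a pose out of reach is approached as far as the arm can. A call with a gripper value outside its range is refused whole. The fingers move at their own pace and stop on an object; "newtons" is the grip in N (left out, the last holds). Time passes only in rows, so rows that do not move let the fingers close, or fill a call up. It gives the time, the measured TCP pose, the force and the opening at its end, in the units of the state.
- r.get_obs(): the state, without advancing time (a new reading comes with each control period).
- grab_frame(name): name is "scene" or "top" or "wrist"; returns the picture (420x560x3 uint8, red, green, blue); there is no depth.
- camera_params(name): a dict with "fx", "fy", "cx", "cy" (pixels), "k1" (the pictures are not rectified: a ray, as slopes to the right and down, at radius r is drawn at 1 + k1 r^2 times it, then the intrinsics apply), "eye" and "attitude" of the camera in the world. Camera axes: x right, y down, z forward; pixel columns grow to the right and rows downward; lengths in m; the calibration is good to about 2 mm. A picture is of the moment at which its call begins: read the wrist's pose just before it. camera_params takes no time and is no camera call; for the wrist camera it gives the pose at the moment of the call.
- r.hand_in(): hands the job in, once; it reports no verdict.
The state is a dict: "clock": time; "joints": joint angles; "qvel": joint speeds; "tau": joint torques, N m; "tcp_pos": TCP position; "orientation": TCP orientation; "contact_force": force on the tool from outside, world axes, zero at the start; "moment": the same for the moment, N m; "grip_width": finger opening in m.
Only numpy, scipy, OpenCV 4.12 (cv2) and the standard library are available. Lean on these libraries where they do the work, as an engineer would, in place of code of your own. Each camera call takes 0.05 s, during which the arm holds its last target.

TASK

Close the wax pot on the leather bench: set the yellow cap squarely on the pot's threaded neck, press it down lightly while turning it backward (anticlockwise) until you feel the thread start drop, then keep pressing and screw it forward (clockwise) until it is fully home on the pot's shoulder and just snug, and let go. Be gentle, never force the thread or overtighten, and leave the wooden block, the brush and the dye bottle where they are.

Things in the scene. Friction and masses are not known exactly. Their poses are not given: they have to be found in the camera images.
- cap: Loose screw cap, about 0.12 kg, upright, open side down, anywhere on the stone slab, any yaw. Yellow skirt 58 mm across, 27 mm tall; on its flat top a black grip bar 50 mm long (cap x), 16 mm wide (cap y), 24 mm tall, flat sides: 51 mm in all. Inner diameter 51 mm. Origin: centre of the skirt's lower rim; z up through the bar.
- cap_grip (a point): Centre of the cap's grip bar, 39 mm above the cap's origin, on its axis; same axes as the cap.
- cap_lugs (a point): On the cap's axis, 4 mm above its origin: the level of the undersides of four lugs inside the skirt, 90 degrees apart, 3 mm thick. They ride on or under the neck's thread. Half over a slot they can bind on its edge part of the way down; the contact then pushes the cap round, and yielding a degree or two that way frees them.
- pot: Grey pot 68 mm across with a brown band, clamped on a fixed dark steel foot plate 110 mm square, 12 mm thick; it does not move. Origin: centre of the plate's underside, on the work surface; z up. On its shoulder stands a steel threaded neck 48 mm across the threads.
- pot_shoulder (a point): Centre of the pot's flat shoulder, 60 mm above the pot's origin, on the neck's axis; z up. Height of the cap's lower rim above it: 14 to 14.5 mm with the lugs on the land (see pot_land), about 17 mm with the lugs on top of the stops (turned back from there they step down only to the land), 7 to 8.5 mm once dropped through the slots, 0 fully home.
- pot_land (a point): On the axis, 18 mm above the shoulder: flat land on top of the thread, cut by four slots 90 degrees apart, 10 degrees wider than the lugs, at an unknown angle unrelated to the pot's yaw. A stop at the clockwise end of each land jams forward turning before the drop. Backward, at most 90 degrees leads to the drop; just past it the stop blocks more backward turning.
- pot_thread (a point): On the axis, 9 mm above the shoulder. Right-hand thread, four starts, lead 30 mm per turn (clockwise from above goes down), 1.5 mm axial play. From the drop, about 107 degrees clockwise brings the cap home and tight; the turning moment, under 0.2 N m till then, then rises steeply: stop at about 0.4 N m. After 20 degrees the thread holds the cap and it may be let go and gripped anew.
- pot_seal (a point): On the axis, 22.5 mm above the shoulder: top of a black sprung sealing disc in the neck's mouth. It pushes the cap up: 0.5 N on the land, 3 N at the drop, 6 N when home. Press the cap down (5 to 12 N) to make it drop and enter the thread; let go in a slot it pops up. The spring also lifts a cap that is not screwed tight.
- slab: Fixed white stone slab 210 x 190 mm on a black rubber mat 220 x 200 mm; its top is 30 mm above the work surface. Origin: centre of the mat's underside. The cap, the wooden block and the brush stand on it.
- beater: Bystander: six-sided wooden block, 44 mm across, 26 mm tall, on the slab. Origin: centre of its underside.
- brush: Bystander: brush 130 mm long lying on the slab along its own x. Origin under its middle.
- dye: Bystander: small dye bottle 38 mm across, 75 mm tall, on the work surface beside the pot. Origin: centre of its underside.
There are look-alikes about, which are no part of the job. There is more than one size of the cap; the job needs the smaller.

How it is judged:
On the way, in this order (a step that is already met when the one before it is completed fails the run):
1. the cap stands upright over the neck, above the thread (horizontal distance between cap and pot_shoulder below 0.01 m and z of cap in the frame of pot_shoulder between 0.012 and 0.045 m and angle between cap's own z axis and vertical below 0.2 rad).
2. the cap's lugs have dropped into the thread start (lower rim less than 10.5 mm above the shoulder) (horizontal distance between cap and pot_shoulder below 0.004 m and z of cap in the frame of pot_shoulder below 0.0105 m and angle between cap's own z axis and vertical below 0.08 rad), for 0.1 s.
At the end, for the whole second after the job is handed in: The released cap sits at rest on the pot, upright within 0.05 rad, centred on the neck within 4 mm, its lower rim less than 1.5 mm above the shoulder against the spring (horizontal distance between cap and pot_shoulder below 0.004 m and z of cap in the frame of pot_shoulder below 0.0015 m and angle between cap's own z axis and vertical below 0.05 rad and linear speed of cap below 0.01 m/s); the robot touches nothing.
It fails at once if the cap is pressed or jammed against the pot with more than 50 N before it is home (lower rim over 3 mm above the shoulder) (contact force between cap and pot above 50 N and z of cap in the frame of pot_shoulder above 0.003 m).
It fails at once if the cap is overtightened: more than 120 N between cap and pot (contact force between cap and pot above 120 N).
It fails at once if the wooden block is moved by more than 20 mm (distance of beater from where it was at the start of the episode above 0.02 m).
It fails at once if the brush is moved by more than 20 mm (distance of brush from where it was at the start of the episode above 0.02 m).
It fails at once if the dye bottle is moved by more than 20 mm (distance of dye from where it was at the start of the episode above 0.02 m).
It also fails if it takes over 72 s, if anything falls off the work surface, if the arm or the gripper's body presses on something with over 40 N, if the wrist force passes 120 N, or if a joint passes its speed limit or range.

## Working session

There is one attempt and no reset: what is moved stays moved. The work goes in short steps, Python scripts to look and compute and a tool call to move; the robot and the scene stay as the last step left them, time stands still between calls to the robot, and variables do not carry over. Pictures are saved under pics/ and viewed, and the job is handed in when it is done.

Besides the shell and the picture viewer there is one more tool, called after ">>>" as name(argument=value, ...) on one line, values as JSON. carry_out: Moves the arm, as the interface text tells. Its arguments: {"type":"object","properties":{"motion":{"type":"string"},"newtons":{"type":"number"}},"required":["motion"]}

```bash
mkdir -p pics; ls; python3 - <<'E'
from bench import r, grab_frame, camera_params
import cv2,json
for n in ("scene","top","wrist"):
    p=camera_params(n); print(n,p)
    cv2.imwrite(f"pics/{n}0.png",cv2.cvtColor(grab_frame(n),cv2.COLOR_RGB2BGR))
print(r.get_obs(), r.grip_point_offset)
E
```

```text
pics
scene {'fx': 406.41381967586307, 'fy': 406.41381967586307, 'cx': 285.4926168684279, 'cy': 208.7530263529431, 'k1': -0.10265234786846573, 'eye': array([0.88206816, 0.32833669, 0.64726812]), 'attitude': array([-1.01626261, -2.5325008 ,  0.93175341])}
top {'fx': 454.2386799187044, 'fy': 454.2386799187044, 'cx': 274.0688763393256, 'cy': 216.54716894222167, 'k1': -0.03346299218417892, 'eye': array([0.42491036, 0.00174183, 0.88110084]), 'attitude': array([-2.1772282 ,  2.14861858, -0.21699853])}
wrist {'fx': 342.26286472166726, 'fy': 342.26286472166726, 'cx': 276.9950903692277, 'cy': 207.89952536462218, 'k1': -0.02638567658443044, 'eye': array([0.21131882, 0.64333124, 0.37230338]), 'attitude': array([2.43114498, 1.5724617 , 0.22280855])}
{'clock': 0.15, 'joints': array([-1.25608284,  0.47763507,  0.02235236,  1.55620535, -0.01153769,
        1.10929149, -0.0830752 ]), 'qvel': array([-0.00226966, -0.00131144,  0.00127397, -0.00277852,  0.00045799,
        0.00028268, -0.00036575]), 'tau': array([ 3.40135164e-03, -5.96927655e+01,  1.61048949e+00, -2.81491452e+01,
        1.26568720e-02,  6.56297780e-03, -2.98104862e-05]), 'tcp_pos': array([0.27678486, 0.61514907, 0.23054051]), 'orientation': array([-6.59137388e-01, -3.07143244e+00,  2.18802870e-03]), 'contact_force': array([-0.04607211,  0.37420234, -0.15423472]), 'moment': array([-0.06422834, -0.01969338,  0.00075479]), 'grip_width': 0.08535157017888992} 0.0187
```

View pics/scene0.png

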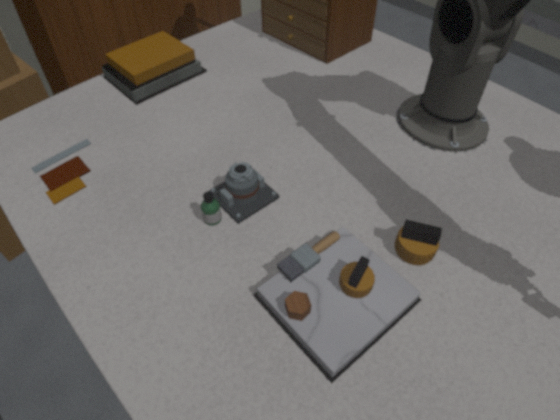

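View pics/top0.png

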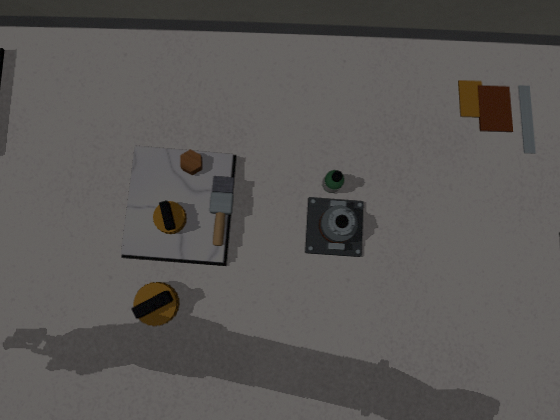

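View pics/wrist0.png

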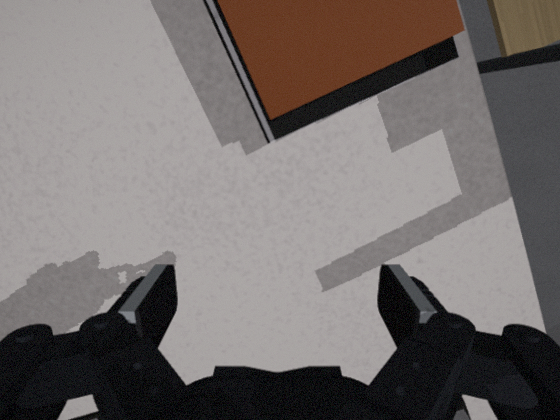

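```bash
cat > h.py <<'E'
from bench import r, grab_frame, camera_params
import cv2,numpy as np
from scipy.spatial.transform import Rotation as R
def K(p): return np.array([[p['fx'],0,p['cx']],[0,p['fy'],p['cy']],[0,0,1]])
def D(p): return np.array([p['k1'],0,0,0,0.])
def toz(p,px,z):
    px=np.array(px,float).reshape(-1,1,2)
    u=cv2.undistortPoints(px,K(p),D(p)).reshape(-1,2)
    d=np.c_[u,np.ones(len(u))]@R.from_rotvec(p['attitude']).as_matrix().T
    s=(z-p['eye'][2])/d[:,2]
    return p['eye']+d*s[:,None]
def proj(p,X):
    M=R.from_rotvec(p['attitude']).as_matrix().T
    return cv2.projectPoints(np.atleast_2d(X).astype(float),cv2.Rodrigues(M)[0],-M@p['eye'],K(p),D(p))[0].reshape(-1,2)
def save(n,img): cv2.imwrite(f"pics/{n}.png",cv2.cvtColor(img,cv2.COLOR_RGB2BGR))
E
python3 - <<'E'
from h import *
t=cv2.imread('pics/top0.png');s=cv2.imread('pics/scene0.png')
a=cv2.resize(t[130:330,110:250],None,fx=3,fy=3,interpolation=cv2.INTER_CUBIC)
b=cv2.resize(t[160:270,295:375],None,fx=5,fy=5,interpolation=cv2.INTER_CUBIC)
a=cv2.convertScaleAbs(a,alpha=1.5);b=cv2.convertScaleAbs(b,alpha=1.5)
b=cv2.resize(b,(400,550));a=a[:550]
cv2.imwrite('pics/c1.png',np.hstack([a,b[:a.shape[0]]]) )
p=camera_params('top')
print(toz(p,[(169,217),(156,303)],0.08))
print(toz(p,[(342,221)],0.0825), toz(p,[(313,200),(360,203),(357,254),(310,250)],.012), toz(p,[(335,180)],.07))
E
```

```text
[[0.54497717 0.15067041 0.08      ]
 [0.3950155  0.16645135 0.08      ]]
[[ 0.54254157 -0.15729731  0.0825    ]] [[ 0.59353847 -0.11458273  0.012     ]
 [ 0.58930461 -0.20759542  0.012     ]
 [ 0.48892739 -0.19979038  0.012     ]
 [ 0.49550525 -0.10843698  0.012     ]] [[ 0.62062517 -0.14779829  0.07      ]]
```

View pics/c1.png

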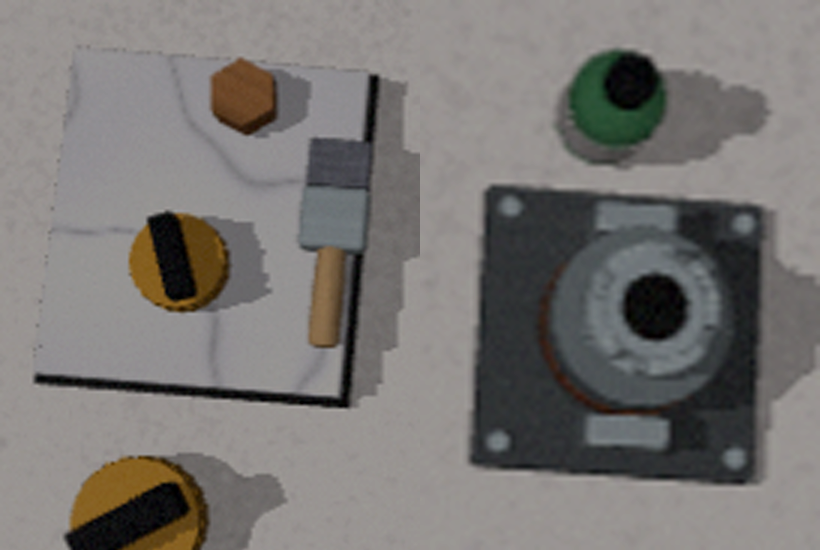

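```bash
cat >> h.py <<'E'
def pose():
    o=r.get_obs(); M=R.from_rotvec(o['orientation']).as_matrix()
    return o,o['tcp_pos'],M
def yaw(M): return np.arctan2(M[1,0],M[0,0])
def goal(pos,yw,first_turn=False):
    "delta in tool axes to pos, twist to tool-x yaw"
    o,p,M=pose()
    d=M.T@(np.array(pos)-p)*1000
    tw=-(yw-yaw(M)); tw=(tw+np.pi/2)%np.pi-np.pi/2
    Mz=M@R.from_rotvec([0,0,tw]).as_matrix()
    print('now',p.round(4),'yaw',yaw(M).round(4),'tilt',np.degrees(np.arccos(-M[2,2])).round(2),'j7',o['joints'][6].round(3),'shift before turn',d.round(1),'twist',round(tw,4),'shift after turn',(Mz.T@(np.array(pos)-p)*1000).round(1),'F',o['contact_force'].round(1),'Mz',o['moment'].round(2),'w',o['grip_width'].round(4),'t',o['clock'])
E
python3 - <<'E'
from h import *
p=camera_params('top')
c=lambda x,y:(110+x/3,130+y/3)
e=toz(p,[c(158,213),c(186,299)],0.081); print(e,e.mean(0)); d=e[0]-e[1]; y=np.arctan2(d[1],d[0]);print(np.linalg.norm(d),y)
print('skirt ctr',toz(p,[c(179,261)],0.057))
for yy in (y,): goal((*e.mean(0)[:2],0.20),yy)
ps=camera_params('scene');print(proj(ps,e),proj(ps,[.5425,-.157,.0825]))
E
```

```text
[[0.57337049 0.16294894 0.081     ]
 [0.52237306 0.14423925 0.081     ]] [0.54787177 0.1535941  0.081     ]
0.054321172751489774 0.35162862852369564
skirt ctr [[0.54844473 0.15374049 0.057     ]]Traceback (most recent call last):
  File "<stdin>", line 6, in <module>
  File "h.py", line 26, in goal
    print('now',p.round(4),'yaw',yaw(M).round(4),'tilt',np.degrees(np.arccos(-M[2,2])).round(2),'j7',o['joints'][6].round(3),'shift before turn',d.round(1),'twist',round(tw,4),'shift after turn',(Mz.T@(np.array(pos)-p)*1000).round(1),'F',o['contact_force'].round(1),'Mz',o['moment'].round(2),'w',o['grip_width'].round(4),'t',o['clock'])
                                                                                                                                                                                                                                                                                                        ^^^^^^^^^^^^^^^^^^^^^
AttributeError: 'float' object has no attribute 'round'
```

```bash
sed -i "s/o\['grip_width'\].round(4)/round(float(o['grip_width']),4)/" h.py; python3 - <<'E'
from h import *
goal((.548,.1537,.20),.3516)
ps=camera_params('scene');print(proj(ps,[[.548,.1537,.081],[.5425,-.157,.0825]]))
E
```

```text
now [0.2768 0.6151 0.2305] yaw 2.7188 tilt 0.08 j7 -0.083 shift before turn [-436.7 -309.5   31. ] twist -0.7744 shift after turn [ -95.7 -526.6   31. ] F [-0.   0.4 -0.2] Mz [-0.06 -0.02  0.  ] w 0.0854 t 0.15
[[359.01755395 266.74741386]
 [240.28131074 168.80188563]]
```

>>> carry_out(motion="0 -20 -14 0 0; 0 -45 -32 0 0; 0 -50 -35 0 0; 0 -50 -35 0 0; 0 -50 -35 0 0; 0 -50 -35 0 0; 0 -45 -32 0 0; 0 -35 -25 0 0", newtons=30)

```text
clock: 1.15
tcp_pos: [0.493, 0.2478, 0.2315]
orientation: [0.665, 3.07, -0.001]
contact_force: [1.9, 0.6, 0.1]
grip_width: 0.0854
```

```bash
python3 - <<'E'
from h import *
goal((.548,.1537,.20),.3516)
E
```

```text
now [0.493  0.2478 0.2315] yaw 2.715 tilt 0.04 j7 0.615 shift before turn [-89.  -62.9  31.6] twist -0.7782 shift after turn [ -19.2 -107.3   31.6] F [1.9 0.6 0.1] Mz [0.07 0.   0.04] w 0.0854 t 1.15
```

>>> carry_out(motion="0 -40 -28 10 0; 0 -35 -24 5 0; 0 -14 -11 5 0; 0 0 0 0 -0.16; 0 0 0 0 -0.16; 0 0 0 0 -0.16; 0 0 0 0 -0.16; 0 0 0 0 -0.138")

```text
clock: 2.15
tcp_pos: [0.5464, 0.1586, 0.2112]
orientation: [0.563, -3.09, -0.001]
contact_force: [-0.1, 0.3, 0.3]
grip_width: 0.0857
```

```bash
python3 - <<'E'
from h import *
goal((.548,.1537,.20),.3516)
p=camera_params('wrist'); save('w1',grab_frame('wrist'))
from h import *
save('s1',grab_frame('scene'))
goal((.548,.1537,.20),.3516)
print(proj(p,[[.548,.1537,.081]]),p)
E
```

```text
now [0.5464 0.1586 0.2112] yaw -2.7809 tilt 0.03 j7 1.562 shift before turn [ 0.2 -5.2 11.2] twist 0.0091 shift after turn [ 0.2 -5.2 11.2] F [-0.1  0.3  0.3] Mz [-0.04  0.01  0.02] w 0.0857 t 2.15
now [0.5465 0.1585 0.2112] yaw -2.785 tilt 0.03 j7 1.558 shift before turn [ 0.3 -5.  11.2] twist 0.005 shift after turn [ 0.3 -5.  11.2] F [-0.  -0.1 -0.3] Mz [0.02 0.03 0.01] w 0.0852 t 2.25
[[271.22097531 199.3579423 ]] {'fx': 342.26286472166726, 'fy': 342.26286472166726, 'cx': 276.9950903692277, 'cy': 207.89952536462218, 'k1': -0.02638567658443044, 'eye': array([0.47926409, 0.13238601, 0.35311433]), 'attitude': array([1.6847677 , 2.43595397, 0.3484005 ])}
```

View pics/w1.png

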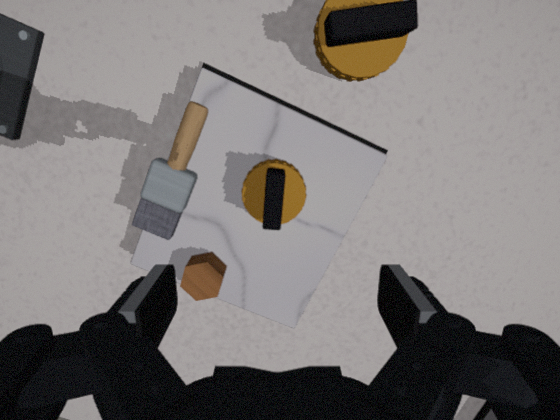

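>>> carry_out(motion="0 0 -5 0 0.18; 0 0 0 0 0.18; 0 0 0 0 0.18; 0 0 0 0 0.18; 0 0 0 0 0.18; 0 0 0 0 0.18; 0 0 0 0 0.18; 0 0 0 0 0.18")

```text
clock: 3.25
tcp_pos: [0.5484, 0.154, 0.2112]
orientation: [-1.633, -2.683, -0.0]
contact_force: [-0.7, -0.1, -0.5]
grip_width: 0.0857
```

>>> carry_out(motion="0 0 0 0 0.18; 0 0 0 0 0.18; 0 0 0 0 0.18; 0 0 0 0 0.18; 0 0 0 0 0.18; 0 0 0 0 0.18; 0 0 0 0 0.18; 0 0 0 0 0.18")

```text
clock: 4.25
tcp_pos: [0.5484, 0.1541, 0.2113]
orientation: [-2.997, -0.94, 0.0]
contact_force: [0.6, 0.6, 0.2]
grip_width: 0.0853
```

>>> carry_out(motion="0 0 0 0 0.18; 0 0 0 0 0.086; 0 0 0 0 0; 0 0 0 0 0; 0 0 0 0 0; 0 0 0 0 0; 0 0 0 0 0; 0 0 0 0 0")

```text
clock: 5.25
tcp_pos: [0.5489, 0.1537, 0.2113]
orientation: [-3.093, -0.548, -0.0]
contact_force: [-0.6, 0.5, 0.7]
grip_width: 0.0856
```

```bash
python3 - <<'E'
from h import *
goal((.548,.1537,.20),.3516)
p=camera_params('wrist'); save('w2',grab_frame('wrist'))
np.save('w2.npy',p,allow_pickle=True)
print(proj(p,[[.548,.1537,.081]]),p)
E
```

```text
now [0.5489 0.1537 0.2113] yaw 0.3508 tilt 0.0 j7 -1.312 shift before turn [-0.9 -0.3 11.3] twist -0.0008 shift after turn [-0.9 -0.3 11.3] F [-0.6  0.5  0.7] Mz [ 0.05 -0.01 -0.04] w 0.0856 t 5.25
[[276.02878961 198.06509013]] {'fx': 342.26286472166726, 'fy': 342.26286472166726, 'cx': 276.9950903692277, 'cy': 207.89952536462218, 'k1': -0.02638567658443044, 'eye': array([0.61492494, 0.17701108, 0.35318639]), 'attitude': array([ 2.37752275, -1.66129424, -0.23841546])}
```

View pics/w2.png

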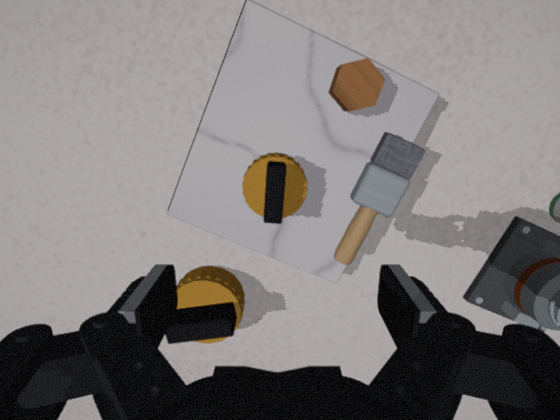

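```bash
python3 - <<'E'
from h import *
a=cv2.imread('pics/w1.png')[150:240,225:325];b=cv2.imread('pics/w2.png')[145:235,225:325]
f=lambda i:cv2.convertScaleAbs(cv2.resize(i,None,fx=4,fy=4,interpolation=cv2.INTER_CUBIC),alpha=1.8,beta=20)
cv2.imwrite('pics/c2.png',np.hstack([f(a),f(b)]))
E
```

```text
(no output)
```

View pics/c2.png

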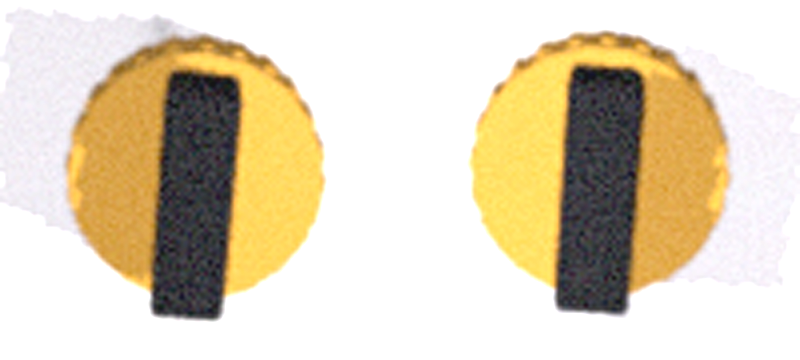

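```bash
python3 - <<'E'
from h import *
from scipy.optimize import least_squares
w2=np.load('w2.npy',allow_pickle=True).item()
w1=dict(w2,eye=np.array([0.47926409, 0.13238601, 0.35311433]),attitude=np.array([1.6847677 , 2.43595397, 0.3484005 ]))
f1=[(225+196/4,150+170/4),(225+187/4,150+318/4),(225+204/4,150+72/4)]
f2=[(225+199.5/4,145+160/4),(225+192/4,145+312/4),(225+207/4,145+68/4)]
def model(v,p):
    x,y,t=v; d=np.array([np.cos(t),np.sin(t),0])
    c=np.array([x,y,0])
    e=[c+.025*d,c-.025*d]
    e.sort(key=lambda q:proj(p,q)[0,1])
    return proj(p,[c+[0,0,.057],e[1]+[0,0,.081],e[0]+[0,0,.057]])
for ps,fs in (([w1],[f1]),([w2],[f2]),([w1,w2],[f1,f2])):
    s=least_squares(lambda v:np.concatenate([(model(v,p)-f).ravel() for p,f in zip(ps,fs)]),[.548,.1537,.35],x_scale=[.01,.01,.1])
    print(s.x,s.fun.round(1))
goal((*s.x[:2],.0),s.x[2])
E
```

```text
[0.54866097 0.15621484 0.28654649] [ 0.   1.6 -0.1  0.2  0.1 -1.7]
[0.55076188 0.15581415 0.2858471 ] [ 0.1  2.6 -0.1  0.   0.  -2.5]
[0.54972132 0.15601553 0.28690731] [-0.6  2.6 -0.7  1.2 -0.6 -0.7 -0.5  3.6 -0.7  1.  -0.6 -1.5]
now [0.5489 0.1537 0.2113] yaw 0.3507 tilt 0.0 j7 -1.312 shift before turn [  1.5  -1.9 211.3] twist 0.0638 shift after turn [  1.4  -2.  211.3] F [-0.1 -1.2  0.7] Mz [-0.    0.07 -0.01] w 0.0853 t 5.3
```

>>> carry_out(motion="0.4 1.4 -2 10 0.06; 0.4 0 0 25 0.004; 0.4 0 0 30 0; 0.4 0 0 25 0; 0.4 0 0 10 0; 0.4 0 0 0 0; 0.4 0 0 0 0; 0.4 0 0 0 0")

```text
clock: 6.3
tcp_pos: [0.5502, 0.1563, 0.1122]
orientation: [-3.109, -0.449, -0.002]
contact_force: [-0.1, -0.4, -1.0]
grip_width: 0.0509
```

```bash
python3 - <<'E'
from h import *
goal((.5497,.1560,.061),.2869)
save('w3',grab_frame('wrist'))
E
```

```text
now [0.5502 0.1563 0.1122] yaw 0.2868 tilt 0.1 j7 -1.275 shift before turn [-0.6  0.2 51.2] twist -0.0001 shift after turn [-0.6  0.2 51.2] F [-0.1 -0.4 -1. ] Mz [-0.    0.03  0.01] w 0.0509 t 6.3
```

View pics/w3.png

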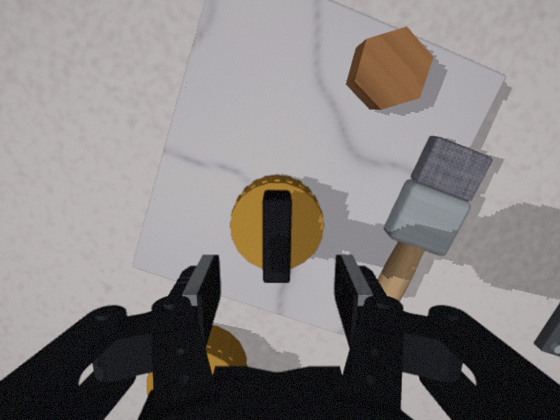

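>>> carry_out(motion="0.4 -0.5 0 15 0; 0.4 0 0 20 0; 0.4 0 0 12 0; 0.4 0 0 4 0; 0.4 0 0 0 0; 1 0 0 0 0; 1 0 0 0 0; 1 0 0 0 0", newtons=60)

```text
clock: 7.35
tcp_pos: [0.5496, 0.1561, 0.0609]
orientation: [-3.109, -0.449, -0.002]
contact_force: [0.4, -0.2, 4.6]
grip_width: 0.0145
```

>>> carry_out(motion="1 0 0 0 0; 1 0 0 0 0; 1 0 0 0 0; 1 0 0 -5 0; 1 0 0 -20 0; 1 0 0 -30 0; 1 0 0 -30 0; 1 0 0 -15 0")

```text
clock: 8.35
tcp_pos: [0.5499, 0.1561, 0.1627]
orientation: [-3.108, -0.448, -0.004]
contact_force: [-0.6, -0.5, -1.4]
grip_width: 0.0144
```

```bash
python3 - <<'E'
from h import *
goal((.5425,-.157,.16),.2869)
save('w4',grab_frame('wrist'));save('t4',grab_frame('top'))
E
```

```text
now [0.5499 0.1561 0.1627] yaw 0.2865 tilt 0.16 j7 -1.322 shift before turn [-95.5 298.2   2.3] twist -0.0004 shift after turn [-95.7 298.2   2.3] F [-0.6 -0.5 -1.4] Mz [-0.01 -0.01 -0.02] w 0.0144 t 8.35
```

View pics/w4.png

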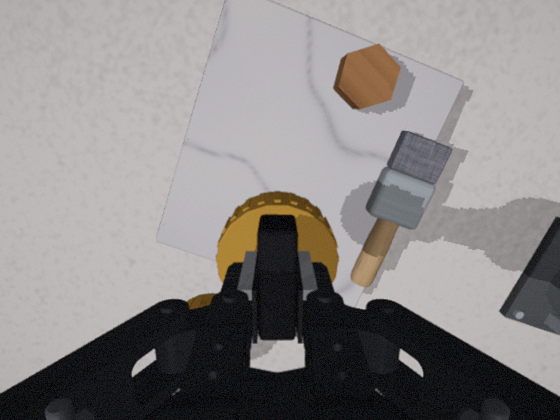

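>>> carry_out(motion="1 -10 18 -10 0; 1 -20 37 -10 0; 1 -25 46 -2 0; 1 -27 49 0 0; 1 -27 49 0 0; 1 -25 45 0 0; 1 -19 34 0 0; 1 -10 18 0 0")

```text
clock: 9.45
tcp_pos: [0.4736, -0.1776, 0.1819]
orientation: [3.11, 0.441, -0.003]
contact_force: [0.1, 1.5, -1.9]
grip_width: 0.0149
```

```bash
python3 - <<'E'
from h import *
goal((.544,-.155,.13),.2869)
p=camera_params('wrist');np.save('w5.npy',p,allow_pickle=True);save('w5',grab_frame('wrist'))
print(proj(p,[[.544,-.155,.0825]]))
E
```

```text
now [ 0.4736 -0.1776  0.1819] yaw 0.2819 tilt 0.11 j7 -0.738 shift before turn [74.  -2.1 51.8] twist -0.005 shift after turn [74.  -1.8 51.8] F [ 0.1  1.5 -1.9] Mz [ 0.01  0.01 -0.  ] w 0.0149 t 9.45
[[272.93595061 102.19787475]]
```

View pics/w5.png

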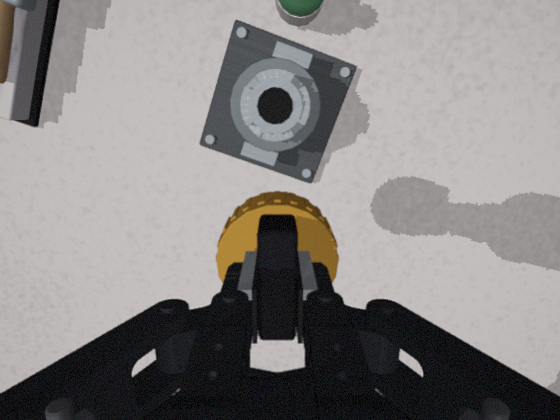

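```bash
python3 - <<'E'
from h import *
a=cv2.imread('pics/w5.png')[40:165,210:340]
cv2.imwrite('pics/c5.png',cv2.convertScaleAbs(cv2.resize(a,None,fx=4.6,fy=4.6,interpolation=cv2.INTER_CUBIC),alpha=1.5))
E
```

```text
(no output)
```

View pics/c5.png

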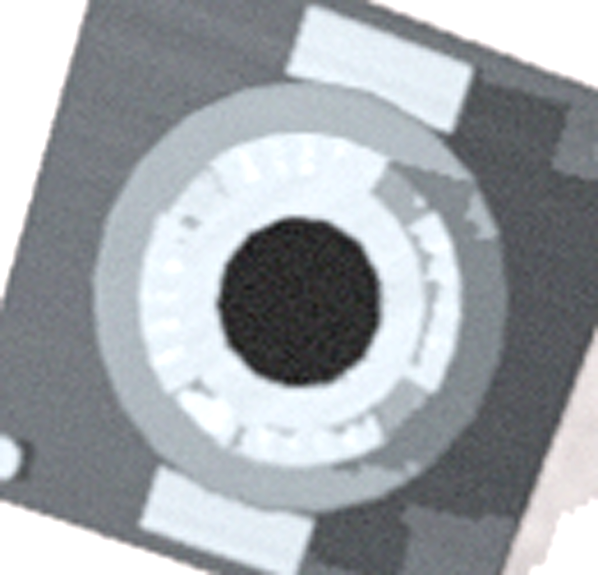

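```bash
python3 - <<'E'
from h import *
p=np.load('w5.npy',allow_pickle=True).item()
g=lambda x,y:(210+x/4.6,40+y/4.6)
print(toz(p,[g(299.5,301)],.0825),toz(p,[g(301,299.5)],.078),toz(p,[g(300.5,296)],.06))
t=camera_params('top');print(toz(t,[(338.5,223.6)],.06))
# skirt top ellipse in w5 predicted for cap under TCP
o,q,M=pose(); th=np.linspace(0,2*np.pi,73)
c=q+[0,0,-.031+.027]
E=proj(p,c+np.c_[.029*np.cos(th),.029*np.sin(th),0*th]); print(E.min(0),E.max(0))
E=proj(p,c+[0,0,-.027]+np.c_[.029*np.cos(th),.029*np.sin(th),0*th]); print(E.min(0),E.max(0))
E
```

```text
[[ 0.5423874  -0.15699071  0.0825    ]] [[ 0.54267611 -0.15711052  0.078     ]] [[ 0.54326718 -0.15675037  0.06      ]]
[[ 0.54091287 -0.15520845  0.06      ]]
[217.3341998  207.20517854] [341.53994646 320.37445461]
[225.69484478 192.64995707] [332.60551976 292.06155199]
```

```bash
python3 - <<'E'
from h import *
goal((.542,-.157,.122),.2869)
E
```

```text
now [ 0.4731 -0.1797  0.1821] yaw 0.2799 tilt 0.13 j7 -0.737 shift before turn [72.6 -2.9 60. ] twist -0.007 shift after turn [72.6 -2.3 60. ] F [-0.2 -2.3 -1.9] Mz [-0.22  0.07 -0.07] w 0.0146 t 9.5
```

>>> carry_out(motion="1 10 0 0 0; 1 20 0 0 0; 1 23 0 5 0; 1 14 0 10 0; 1 5 0 10 0; 1 0.6 0 10 0; 1 0 0 5 0; 1 0 0 0 0")

```text
clock: 10.5
tcp_pos: [0.5453, -0.1538, 0.142]
orientation: [-3.109, -0.448, 0.001]
contact_force: [0.3, -0.5, -1.1]
grip_width: 0.015
```

```bash
python3 - <<'E'
from h import *
goal((.542,-.157,.122),.2869)
p=camera_params('wrist');save('w6',grab_frame('wrist'))
p=camera_params('scene');a=grab_frame('scene')[120:240,170:310]
save('s6',cv2.convertScaleAbs(cv2.resize(a,None,fx=5,fy=5,interpolation=cv2.INTER_CUBIC),alpha=1.5))
goal((.542,-.157,.122),.2869)
E
```

```text
now [ 0.5453 -0.1538  0.142 ] yaw 0.2859 tilt 0.05 j7 -0.727 shift before turn [-4.1  2.1 20. ] twist -0.001 shift after turn [-4.1  2.1 20. ] F [ 0.3 -0.5 -1.1] Mz [-0.04  0.02 -0.  ] w 0.015 t 10.5
now [ 0.546  -0.1538  0.1426] yaw 0.2861 tilt 0.03 j7 -0.727 shift before turn [-4.7  1.9 20.6] twist -0.0008 shift after turn [-4.7  1.9 20.6] F [ 0.5 -0.4 -1.3] Mz [-0.02  0.02  0.  ] w 0.0147 t 10.6
```

View pics/w6.png

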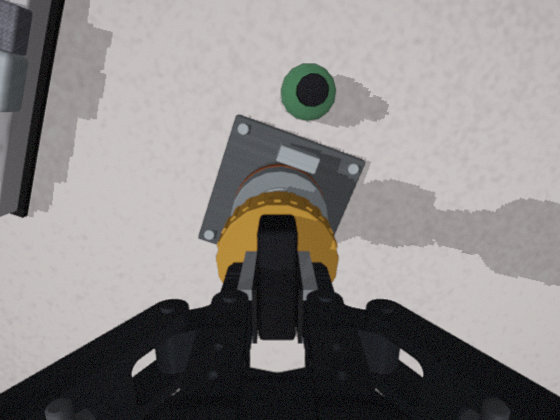

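View pics/s6.png

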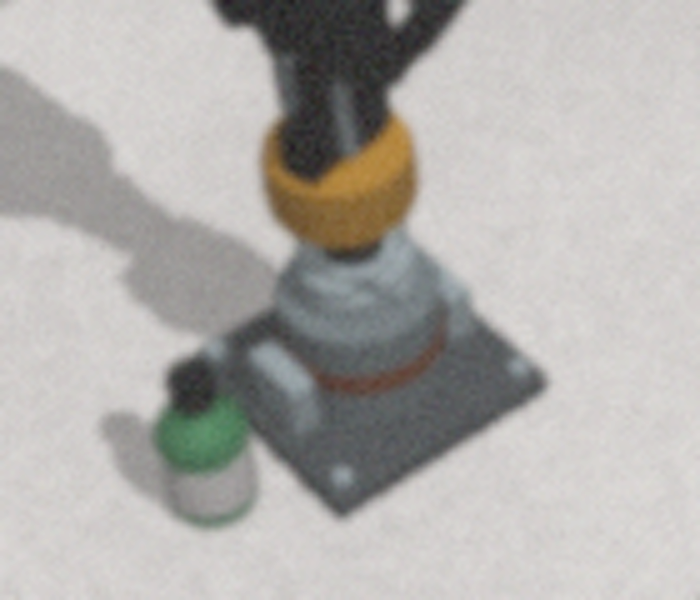

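>>> carry_out(motion="1 -2 1 0 0; 1 -2.4 0.9 4 0; 1 0 0 4 0; 1 0 0 4 0; 1 0 0 4 0; 1 0 0 0 0; 1 0 0 0 0; 1 0 0 0 0")

```text
clock: 11.6
tcp_pos: [0.5426, -0.1566, 0.1264]
orientation: [3.109, 0.449, 0.0]
contact_force: [-0.4, 0.0, -1.2]
grip_width: 0.0148
```

```bash
python3 - <<'E'
from h import *
p=camera_params('scene');I=grab_frame('scene')
goal((.542,-.157,.122),.2869)
o,q,M=pose();th=np.linspace(0,2*np.pi,73)
x0,y0,k=195,130,8
b=cv2.convertScaleAbs(cv2.resize(I[y0:y0+75,x0:x0+90],None,fx=k,fy=k,interpolation=cv2.INTER_CUBIC),alpha=1.5)
def circ(c,rr,col):
    E=proj(p,c+np.c_[rr*np.cos(th),rr*np.sin(th),0*th]); 
    cv2.polylines(b,[np.int32((E-[x0,y0]+.5)*k)],True,col,1); print(E.min(0),E.max(0))
cz=q[2]-.031
circ(np.array([q[0],q[1],cz]),.029,(255,0,0));circ(np.array([q[0],q[1],cz+.027]),.029,(255,0,0))
circ(np.array([.542,-.157,.060]),.034,(0,255,0));circ(np.array([.542,-.157,.012]),.034,(0,255,0))
save('s7',b)
E
```

```text
now [ 0.5425 -0.1566  0.1264] yaw 0.2867 tilt 0.02 j7 -0.704 shift before turn [-0.6  0.2  4.4] twist -0.0002 shift after turn [-0.6  0.2  4.4] F [-0.1 -0.1 -1.3] Mz [ 0.05  0.01 -0.05] w 0.0148 t 11.65
[225.14048421 154.28072439] [254.54945159 174.5411997 ]
[223.59417801 144.04233893] [253.75806662 164.30473601]
[224.70144126 165.13391214] [258.06017241 188.81138089]
[227.23692439 181.15906669] [259.20149686 204.68072919]
```

View pics/s7.png

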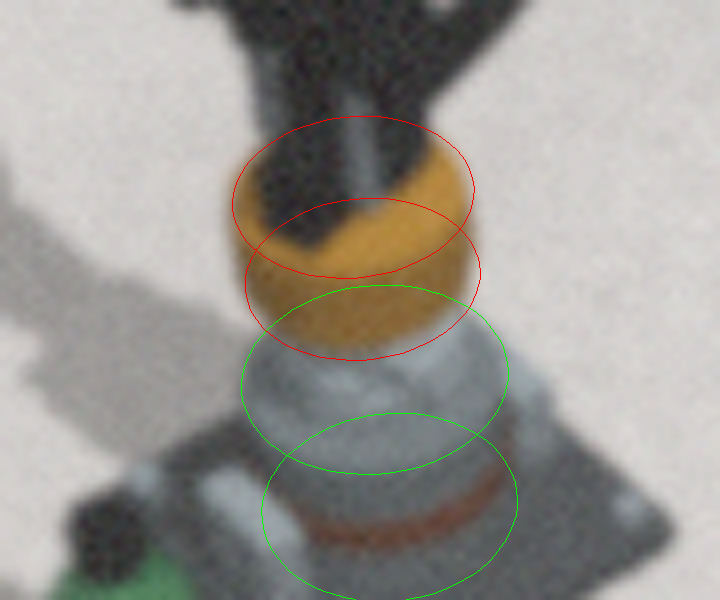

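```bash
python3 - <<'E'
from h import *
p=camera_params('scene')
a=[np.array([.5425,-.1566,.1])]
print('dx1mm',proj(p,a[0]+[.001,0,0])-proj(p,a[0]),'dy',proj(p,a[0]+[0,.001,0])-proj(p,a[0]),'dz',proj(p,a[0]+[0,0,.001])-proj(p,a[0]))
I=grab_frame('scene').astype(int)
for row in (162,165,168,171): print(row,[ (I[row,c,0]-I[row,c,2]) for c in range(218,262)])
for row in (180,183,186): print(row,[I[row,c].sum()//3 for c in range(218,268)])
col=242; print([tuple(I[rr,col]) for rr in range(166,196)])
E
```

```text
dx1mm [[-0.39355667  0.2425079 ]] dy [[0.32375198 0.25162415]] dz [[-0.04266915 -0.37355013]]
162 [np.int64(4), np.int64(3), np.int64(4), np.int64(4), np.int64(5), np.int64(6), np.int64(14), np.int64(28), np.int64(40), np.int64(53), np.int64(53), np.int64(58), np.int64(61), np.int64(65), np.int64(62), np.int64(58), np.int64(57), np.int64(65), np.int64(70), np.int64(76), np.int64(73), np.int64(75), np.int64(77), np.int64(77), np.int64(74), np.int64(71), np.int64(67), np.int64(64), np.int64(65), np.int64(61), np.int64(57), np.int64(57), np.int64(52), np.int64(52), np.int64(45), np.int64(30), np.int64(16), np.int64(6), np.int64(4), np.int64(5), np.int64(4), np.int64(3), np.int64(4), np.int64(3)]
165 [np.int64(4), np.int64(3), np.int64(3), np.int64(3), np.int64(3), np.int64(5), np.int64(9), np.int64(19), np.int64(31), np.int64(39), np.int64(41), np.int64(45), np.int64(46), np.int64(44), np.int64(48), np.int64(48), np.int64(54), np.int64(54), np.int64(54), np.int64(55), np.int64(58), np.int64(57), np.int64(55), np.int64(56), np.int64(53), np.int64(52), np.int64(51), np.int64(53), np.int64
[... 4163 characters left out ...]
int64(92), np.int64(97), np.int64(100)), (np.int64(84), np.int64(89), np.int64(89)), (np.int64(78), np.int64(85), np.int64(85)), (np.int64(80), np.int64(84), np.int64(87)), (np.int64(81), np.int64(85), np.int64(87)), (np.int64(80), np.int64(86), np.int64(88)), (np.int64(80), np.int64(87), np.int64(86)), (np.int64(75), np.int64(80), np.int64(83)), (np.int64(75), np.int64(79), np.int64(81)), (np.int64(69), np.int64(74), np.int64(75)), (np.int64(65), np.int64(68), np.int64(70)), (np.int64(62), np.int64(65), np.int64(66)), (np.int64(60), np.int64(60), np.int64(65)), (np.int64(59), np.int64(62), np.int64(65)), (np.int64(59), np.int64(58), np.int64(59)), (np.int64(65), np.int64(56), np.int64(52))]
```

>>> carry_out(motion="1 -0.5 0 4 0; 1 0 0 4 0; 1 0 0 4 0; 1 0 0 3 0; 1 0 0 2 0; 1 0 0 1 0; 1 0 0 0 0; 1 0 0 0 0")

```text
clock: 12.7
tcp_pos: [0.542, -0.1568, 0.1084]
orientation: [3.109, 0.449, 0.0]
contact_force: [0.2, 1.1, -1.1]
grip_width: 0.0146
```

```bash
python3 - <<'E'
from h import *
goal((.542,-.157,.105),.2869)
E
```

```text
now [ 0.542  -0.1568  0.1084] yaw 0.2867 tilt 0.01 j7 -0.685 shift before turn [-0.1  0.2  3.4] twist -0.0002 shift after turn [-0.1  0.2  3.4] F [ 0.2  1.1 -1.1] Mz [ 0.02  0.01 -0.03] w 0.0146 t 12.7
```

>>> carry_out(motion="1 0 0 1 0; 1 0 0 1 0; 1 0 0 0.7 0; 1 0 0 0.6 0; 1 0 0 0.5 0; 1 0 0 0.5 0; 1 0 0 0 0; 1 0 0 0 0")

```text
clock: 13.7
tcp_pos: [0.5421, -0.1568, 0.105]
orientation: [-3.109, -0.448, -0.001]
contact_force: [-3.2, 1.9, 10.1]
grip_width: 0.0145
```

```bash
python3 - <<'E'
from h import *
goal((.542,-.157,.105),.2869)
E
```

```text
now [ 0.5421 -0.1568  0.105 ] yaw 0.2866 tilt 0.06 j7 -0.68 shift before turn [-0.1  0.2 -0. ] twist -0.0003 shift after turn [-0.1  0.2 -0. ] F [-3.2  1.9 10.1] Mz [0.37 0.91 0.01] w 0.0145 t 13.7
```

>>> carry_out(motion="1 -0.3 -0.3 0 -0.06; 1 -0.2 -0.2 0 -0.06; 1 0 0 0 -0.06; 1 0 0 0 -0.06; 1 0 0 0 -0.03; 1 0 0 0 0; 1 0 0 0 0; 1 0 0 0 0")

```text
clock: 14.7
tcp_pos: [0.5426, -0.1567, 0.1051]
orientation: [3.02, 0.863, 0.004]
contact_force: [-0.4, 0.6, 6.2]
grip_width: 0.0148
```

```bash
cat > g.py <<'E'
from h import *
goal((.542,-.157,.105),.2869)
E
python3 g.py
```

```text
now [ 0.5426 -0.1567  0.1051] yaw 0.5566 tilt 0.16 j7 -0.463 shift before turn [-0.7 -0.1  0.1] twist 0.2697 shift after turn [-0.7  0.1  0.1] F [-0.4  0.6  6.2] Mz [ 0.14  0.04 -0.03] w 0.0148 t 14.7
```

>>> carry_out(motion="1 0 0 0.2 -0.06; 1 0 0 0.1 -0.06; 1 0 0 0 -0.06; 1 0 0 0 -0.06; 1 0 0 0 -0.03; 1 0 0 0 0; 1 0 0 0 0; 1 0 0 0 0")

```text
clock: 15.7
tcp_pos: [0.5428, -0.1566, 0.105]
orientation: [2.876, 1.261, 0.004]
contact_force: [-0.3, 0.6, 8.0]
grip_width: 0.0148
```

```bash
python3 g.py
```

```text
now [ 0.5428 -0.1566  0.105 ] yaw 0.8266 tilt 0.18 j7 -0.243 shift before turn [-0.8 -0.3  0. ] twist 0.5397 shift after turn [-0.9  0.1  0. ] F [-0.3  0.6  8. ] Mz [ 0.28  0.11 -0.02] w 0.0148 t 15.7
```

>>> carry_out(motion="1 0 0 0 -0.06; 1 0 0 0 -0.06; 1 0 0 0 -0.06; 1 0 0 0 -0.06; 1 0 0 0 -0.03; 1 0 0 0 0; 1 0 0 0 0; 1 0 0 0 0")

```text
clock: 16.7
tcp_pos: [0.5418, -0.1566, 0.1039]
orientation: [2.681, 1.637, 0.001]
contact_force: [1.4, -1.4, 0.0]
grip_width: 0.0148
```

```bash
python3 g.py
```

```text
now [ 0.5418 -0.1566  0.1039] yaw 1.0963 tilt 0.06 j7 -0.021 shift before turn [-0.2  0.4 -1.1] twist 0.8094 shift after turn [ 0.1  0.4 -1.1] F [ 1.4 -1.4  0. ] Mz [-0.3  -0.59 -0.  ] w 0.0148 t 16.7
```

>>> carry_out(motion="1 0 0 0.7 0; 1 0 0 0.7 0; 1 0 0 0.6 0; 1 0 0 0.5 0; 1 0 0 0 0; 1 0 0 0 0; 1 0 0 0 0; 1 0 0 0 0")

```text
clock: 17.7
tcp_pos: [0.5417, -0.1566, 0.1014]
orientation: [2.68, 1.637, 0.001]
contact_force: [4.5, -3.0, 1.3]
grip_width: 0.0149
```

```bash
python3 g.py
```

```text
now [ 0.5417 -0.1566  0.1014] yaw 1.0968 tilt 0.06 j7 -0.019 shift before turn [-0.3  0.4 -3.6] twist 0.8099 shift after turn [ 0.1  0.5 -3.6] F [ 4.5 -3.   1.3] Mz [-0.67 -1.08  0.02] w 0.0149 t 17.7
```

>>> carry_out(motion="1 0 0.4 0.6 0; 1 0 0 0.7 0; 1 0 0 0.6 0; 1 0 0 0.5 0; 1 0 0 0.3 0; 1 0 0 0 0; 1 0 0 0 0; 1 0 0 0 0")

```text
clock: 18.7
tcp_pos: [0.5417, -0.1566, 0.0987]
orientation: [2.681, 1.638, 0.0]
contact_force: [2.7, -3.0, 5.7]
grip_width: 0.0148
```

```bash
python3 g.py
```

```text
now [ 0.5417 -0.1566  0.0987] yaw 1.0967 tilt 0.01 j7 -0.016 shift before turn [-0.2  0.4 -6.3] twist 0.8098 shift after turn [ 0.2  0.4 -6.3] F [ 2.7 -3.   5.7] Mz [-0.51 -0.78  0.03] w 0.0148 t 18.7
```

>>> carry_out(motion="1 0 0.2 0 0.05; 1 0 0 0.2 0.05; 1 0 0 0.2 0.05; 1 0 0 0.2 0.05; 1 0 0 0.25 0.05; 1 0 0 0.25 0.05; 1 0 0 0 0; 1 0 0 0 0")

```text
clock: 19.7
tcp_pos: [0.5417, -0.1562, 0.0973]
orientation: [-2.894, -1.22, 0.0]
contact_force: [2.4, 0.2, 4.7]
grip_width: 0.0149
```

```bash
python3 g.py
```

```text
now [ 0.5417 -0.1562  0.0973] yaw 0.7977 tilt 0.04 j7 -0.26 shift before turn [-0.3  0.8 -7.7] twist 0.5108 shift after turn [ 0.1  0.8 -7.7] F [2.4 0.2 4.7] Mz [-0.09 -0.67 -0.08] w 0.0149 t 19.7
```

>>> carry_out(motion="1 0 0.2 0.33 0.07; 1 0 0 0.33 0.07; 1 0 0 0.33 0.07; 1 0 0 0.33 0.07; 1 0 0 0.33 0.07; 1 0 0 0.33 0.07; 1 0 0 0 0; 1 0 0 0 0")

```text
clock: 20.7
tcp_pos: [0.5413, -0.156, 0.0952]
orientation: [-3.084, -0.589, 0.002]
contact_force: [1.3, 0.9, 5.5]
grip_width: 0.0149
```

```bash
python3 g.py
```

```text
now [ 0.5413 -0.156   0.0952] yaw 0.3776 tilt 0.12 j7 -0.597 shift before turn [ 0.2  1.1 -9.8] twist 0.0907 shift after turn [ 0.3  1.1 -9.8] F [1.3 0.9 5.5] Mz [ 0.16 -0.37 -0.04] w 0.0149 t 20.7
```

Screwing in smoothly: 0.42 rad for 2.1 mm.

>>> carry_out(motion="1 0 0 0.33 0.07; 1 0 0 0.33 0.07; 1 0 0 0.33 0.07; 1 0 0 0.33 0.07; 1 0 0 0.33 0.07; 1 0 0 0.33 0.07; 1 0 0 0 0; 1 0 0 0 0")

```text
clock: 21.7
tcp_pos: [0.5411, -0.1558, 0.0931]
orientation: [-3.139, 0.067, 0.003]
contact_force: [1.8, 1.0, 4.9]
grip_width: 0.015
```

```bash
python3 g.py
```

```text
now [ 0.5411 -0.1558  0.0931] yaw -0.0424 tilt 0.16 j7 -0.93 shift before turn [  0.9   1.2 -11.9] twist -0.3293 shift after turn [  0.5   1.4 -11.9] F [1.8 1.  4.9] Mz [ 0.24 -0.35 -0.05] w 0.015 t 21.7
```

>>> carry_out(motion="1 0 0 0.33 0.07; 1 0 0 0.33 0.07; 1 0 0 0.33 0.07; 1 0 0 0.33 0.07; 1 0 0 0.2 0.05; 1 0 0 0 0; 1 0 0 0 0; 1 0 0 0 0")

```text
clock: 22.7
tcp_pos: [0.5413, -0.1557, 0.0915]
orientation: [-3.086, 0.581, 0.003]
contact_force: [0.4, 4.5, 3.3]
grip_width: 0.0147
```

```bash
python3 g.py
```

```text
now [ 0.5413 -0.1557  0.0915] yaw -0.3721 tilt 0.15 j7 -1.19 shift before turn [  1.1   0.9 -13.5] twist -0.659 shift after turn [  0.3   1.4 -13.5] F [0.4 4.5 3.3] Mz [1.   0.01 0.02] w 0.0147 t 22.7
```

>>> carry_out(motion="1 -0.1 -0.3 0.2 0.05; 1 0 0 0.2 0.05; 1 0 0 0.15 0.05; 1 0 0 0.1 0.04; 1 0 0 0 0; 1 0 0 0 0; 1 0 0 0 0; 1 0 0 0 0")

```text
clock: 23.7
tcp_pos: [0.5417, -0.1561, 0.0911]
orientation: [-3.017, 0.873, 0.001]
contact_force: [-0.8, 5.3, 4.2]
grip_width: 0.0149
```

```bash
python3 g.py
```

```text
now [ 0.5417 -0.1561  0.0911] yaw -0.563 tilt 0.06 j7 -1.34 shift before turn [  0.7   0.6 -13.9] twist -0.8499 shift after turn [  0.    1.  -13.9] F [-0.8  5.3  4.2] Mz [ 1.22  0.15 -0.02] w 0.0149 t 23.7
```

>>> carry_out(motion="1 -0.1 -0.3 0.1 0.03; 1 0 0 0 0.03; 1 0 0 0 0.03; 1 0 0 0 0.03; 1 0 0 0 0; 1 0 0 0 0; 1 0 0 0 0; 1 0 0 0 0")

```text
clock: 24.7
tcp_pos: [0.5419, -0.156, 0.0911]
orientation: [-2.96, 1.054, 0.001]
contact_force: [-1.5, 5.6, 4.3]
grip_width: 0.0146
```

```bash
python3 g.py
```

```text
now [ 0.5419 -0.156   0.0911] yaw -0.684 tilt 0.03 j7 -1.437 shift before turn [  0.7   0.6 -13.9] twist -0.9709 shift after turn [ -0.1   0.9 -13.9] F [-1.5  5.6  4.3] Mz [1.27 0.21 0.04] w 0.0146 t 24.7
```

>>> carry_out(motion="1 0 -0.3 0 0.03; 1 0 0 0 0.03; 1 0 0 0 0.03; 1 0 0 0 0; 1 0 0 0 0; 1 0 0 0 0; 1 0 0 0 0; 1 0 0 0 0")

```text
clock: 25.7
tcp_pos: [0.542, -0.1559, 0.091]
orientation: [2.909, -1.185, -0.001]
contact_force: [-1.2, 3.3, 3.3]
grip_width: 0.0145
```

```bash
python3 g.py; python3 -c "
from h import *
save('w8',grab_frame('wrist'))"
```

```text
now [ 0.542  -0.1559  0.091 ] yaw -0.7738 tilt 0.02 j7 -1.509 shift before turn [  0.7   0.8 -14. ] twist -1.0607 shift after turn [ -0.4   1.  -14. ] F [-1.2  3.3  3.3] Mz [ 1.03  0.36 -0.03] w 0.0145 t 25.7
```

View pics/w8.png

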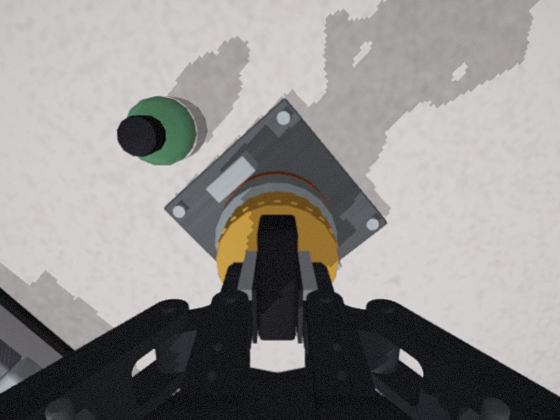

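>>> carry_out(motion="1 0 -0.2 0 0.03; 1 0 0 0 0.02; 1 0 0 0 0; 1 0 0 0 0; 1 0 0 0 0; 1 0 0 0 0; 1 0 0 0 0; 1 0 0 0 0")

```text
clock: 26.75
tcp_pos: [0.5422, -0.1556, 0.0909]
orientation: [2.879, -1.257, -0.001]
contact_force: [-2.1, 5.9, 2.3]
grip_width: 0.0148
```

```bash
python3 g.py
```

```text
now [ 0.5422 -0.1556  0.0909] yaw -0.8233 tilt 0.03 j7 -1.549 shift before turn [  0.8   1.1 -14.1] twist -1.1102 shift after turn [ -0.6   1.2 -14.1] F [-2.1  5.9  2.3] Mz [1.02 0.32 0.18] w 0.0148 t 26.75
```

>>> carry_out(motion="1 0 0 0 0.02; 1 0 0 0 0.01; 1 0 0 0 0; 1 0 0 0 0; 1 0 0 0 0; 1 0 0 0 0; 1 0 0 0 0; 1 0 0 0 0")

```text
clock: 27.75
tcp_pos: [0.5423, -0.1556, 0.0909]
orientation: [2.86, -1.298, -0.001]
contact_force: [-1.1, 4.4, 2.4]
grip_width: 0.0144
```

```bash
python3 g.py
```

```text
now [ 0.5423 -0.1556  0.0909] yaw -0.8521 tilt 0.04 j7 -1.572 shift before turn [  0.9   1.2 -14.1] twist -1.139 shift after turn [ -0.7   1.3 -14.1] F [-1.1  4.4  2.4] Mz [1.01 0.37 0.59] w 0.0144 t 27.75
```

>>> carry_out(motion="1 0 0 0 -0.01; 1 0 0 0 0; 0.4 0 0 0 0; 0.4 0 0 0 0; 0.4 0 0 0 0; 0.4 0 0 0 0; 0.4 0 0 0 0; 0.4 0 0 0 0")

```text
clock: 28.75
tcp_pos: [0.5424, -0.1558, 0.0912]
orientation: [-2.866, 1.286, -0.0]
contact_force: [0.6, 0.3, -0.5]
grip_width: 0.0513
```

>>> carry_out(motion="0.4 0 0 -5 0; 0.4 0 0 -10 0; 0.4 0 0 -20 0; 0.4 0 0 -25 0; 0.4 0 0 -20 0; 0.4 0 0 -10 0; 0.4 0 0 0 0; 0.4 0 0 0 0")

```text
clock: 29.75
tcp_pos: [0.542, -0.1555, 0.1805]
orientation: [2.867, -1.285, -0.002]
contact_force: [-0.2, -0.1, -0.6]
grip_width: 0.0512
```

```bash
python3 g.py; python3 - <<'E'
from h import *
a=grab_frame('wrist'); I=grab_frame('scene');p=camera_params('scene')
k=8;x0,y0=195,140
b=cv2.convertScaleAbs(cv2.resize(I[y0:y0+70,x0:x0+80],None,fx=k,fy=k,interpolation=cv2.INTER_CUBIC),alpha=1.5)
th=np.linspace(0,2*np.pi,73)
for z,rr,c in((.060,.029,(255,0,0)),(.087,.029,(255,0,0)),(.06,.034,(0,255,0))):
    E=proj(p,np.array([.542,-.1562,z])+np.c_[rr*np.cos(th),rr*np.sin(th),0*th]);cv2.polylines(b,[np.int32((E-[x0,y0]+.5)*k)],True,c,1)
save('s9',b);save('w9',a)
E
```

```text
now [ 0.542  -0.1555  0.1805] yaw -0.843 tilt 0.07 j7 -1.66 shift before turn [ 1.2  1.  75.5] twist -1.1299 shift after turn [-0.4  1.5 75.5] F [-0.2 -0.1 -0.6] Mz [-0.   -0.02 -0.01] w 0.0512 t 29.75
```

View pics/s9.png

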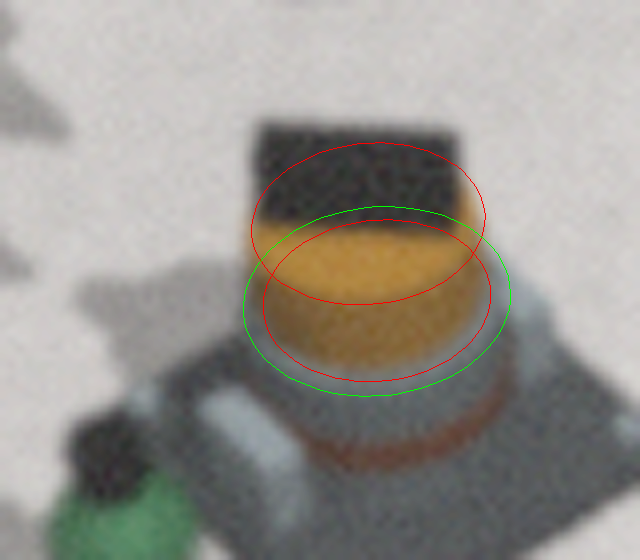

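View pics/w9.png

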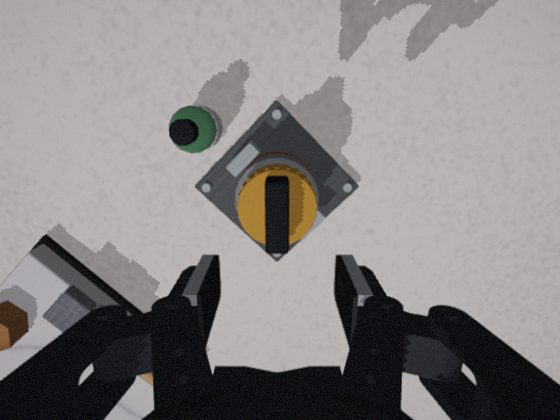

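```bash
python3 -c "
from h import *
print(r.hand_in())"
```

```text
the job is handed in; nothing more can be done
None
```

The yellow cap is screwed home on the wax pot and released, and the job was handed in at about 30 s of the 72 s allowed. No verdict was reported.

- **Cap choice:** I took the smaller cap, the one on the slab, and gripped it by its bar at 60 N.
- **Thread start:** I set the cap on the land at about 10 N. About 40–45° of backward turn found the drop, and pressing down took the rim to about 7.7 mm above the shoulder.
- **Screwing home:** I followed the thread down clockwise for about 111°, relieving side forces of up to 6 N on the way.
- **Tightness:** The turning moment stayed at 0.08 N m or less until the cap was nearly tight, then rose to 0.18 and 0.59 N m. The last step therefore went somewhat past the 0.4 N m target. I eased it back slightly before opening the fingers.

**Last checks:**
- The tool height at the end put the rim within about 0.2 mm of the shoulder, taking the tool-to-cap height from the pick-up.
- The fingers came away with about zero force, and the wrist picture shows the cap upright and centred on the pot.
- The scene picture disagreed with the model overlay by 1–2 pixels (about 2–4 mm). The same shift showed before the cap was threaded, so I took it as camera bias rather than a cap that is off-centre or too high.
- I saw no sign that the block, brush or dye bottle had moved, but I did not measure them again.

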